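Pin the forming lever into the bench bender's fork

ROBOT

A 6-joint arm with a two-finger parallel gripper is mounted at the origin on the work surface. World frame = base frame: x ahead of the robot, y to its left, z up, the work surface at z = 0. Lengths are in m, angles in degrees, forces in N, time in s.
With the tool pointing down it reaches from about 0.25 to 0.725 m from the base axis. Payload 9.7 kg.
Tool frame: the origin (TCP) lies midway between the tips of the shut fingers; the grasp point (between the pads) lies bot.hold_point_z behind it (bot.hold_point_z is the distance from the TCP to the grasp point, in m); z points along the fingers, y is the line along which they close (so a half turn about z gives the same grasp; the last joint's range is limited). The gripper opens to 85 mm and grips with 20 to 120 N. Pads are 22 mm wide; open, the fingers measure 114 mm over their backs; the gripper's body (76 mm by 85 mm) begins 54 mm behind the grasp point. The pads swing forward as they close: fully open they stand 13 mm farther back than shut.
Start: joints at [0, 4.979, 10.078, 95.1, 0, 90], TCP at [0.55, -0, 0.231] pointing down, gripper open.
Joint ranges: [-179.16, 179.16], [-48.56, 103.87], [-65.8, 70.77], [-126.05, 130.52], [-82.76, 87.17], [-180, 180]. Speed limits (degrees/s): [127.2, 127.2, 147.25, 180, 180, 180].

INTERFACE

Orientations are given as [roll, pitch, yaw] about the fixed x, y, z axes, in that order (R = Rz(yaw) Ry(pitch) Rx(roll)).
In Python, from workcell import bot, camera, camera_model, ticket gives the robot as it stands.
- The arm moves only by the tool send_rows, never from a script. Its argument "targets" is text: rows parted by semicolons, each of 5 numbers parted by spaces: the shift along the tool's x, y, z in mm, then the turn about the tool's z in degrees, then the closure in counts, from 0 (fully open) to 255 (shut). A call has 1 to 20 rows; each row is the pose to reach, as a shift and turn from the pose commanded when the call began, along the tool's axes at that moment; what a row does not reach only later rows make up. A row lasts 1/8 s, in which the tool goes at most 62.5 mm and 10.7 degrees, less where a joint would pass 70% of its speed; a pose out of reach is approached as far as the arm can. A call with a gripper value outside its range is refused whole. The fingers move at their own pace and stop on an object; "newtons" is the grip in N (left out, the last holds). Time passes only in rows, so rows that repeat a pose let the fingers close. It gives the time, the measured TCP pose, the force, the opening and the grip force at its end, in the units of the state.
- bot.get_obs(): the state, without advancing time (a new reading comes with each control period).
- camera(name): name is "scene" or "side" or "wrist"; returns the picture (384x512x3 uint8, blue, green, red); there is no depth.
- camera_model(name): a dict with "K" (3x3 intrinsics, pixels), "pose" (4x4, takes a point from camera to world coordinates); the wrist camera has in their place "T_tool_cam" (4x4, takes a point from camera to tool coordinates, whose origin is the TCP and whose axes are the flange's). Camera axes: x right, y down, z forward; pixel columns grow to the right and rows downward; lengths in m; the calibration is good to about 2 mm. A picture is of the moment at which its call begins: read the wrist's pose just before it. camera_model takes no time and is no camera call.
- ticket.job_done(): hands the job in; it is judged then, once.
The state is a dict: "time": time; "q": joint angles; "qd": joint speeds; "joint_efforts": joint torques, N m; "ee_pos": TCP position; "tcp_rot": TCP orientation; "wrist_force": force on the tool from outside, world axes, zero at the start; "torque": the same for the moment, N m; "opening": finger opening in m; "grasp_force": force on a finger pad.
Only numpy, scipy, OpenCV 4.12 (cv2) and the standard library are available. Lean on these libraries where they do the work, as an engineer would, in place of code of your own. Each camera call takes 0.05 s, during which the arm holds its last target. There are 200 camera calls.

TASK

Fit the forming lever to the bench bender: slide the lever along the bed until its eye is in the fork and you feel the sprung shoe, then take the collared hinge pin from the punch block and press it down through upper ear, eye and lower ear until its collar is flat on the upper ear. Go by feel and do not force anything (25 N is too much), keep the lever lying on the bed, and leave everything else on the bench where it is.

Things in the scene. Friction and masses are not known exactly. Their poses are not given: they have to be found in the camera images.
- bender: Base of the bench bender, bolted down; origin at bench level under the middle of the fork head's slide, x along the slide and out of the fork's mouth, z up. Its flat steel bed is 10 mm thick, top 30 mm above the bench, 190 mm out along x, 60 mm to either side. A work stop, a 16 mm post 30 mm high, stands on it at x 45, y 48 mm. The foot plate reaches from x -155 to 175 mm.
- bed_slide (a point): Middle of the slide at bed level. The fork head is clamped on it with its hinge axis (upright, y = 0) anywhere from x -30 to 30 mm; its setting is not measured: feel for it with the lever. Head: upper ear, top 60 mm above the bench, 8 mm thick, round nose of 26 mm radius about the axis; lower ear flush with the bed, 10 mm thick; in both a 13 mm through hole. Axes as the bender's.
- slide_end (a point): Outer end of the bed on its centre line, 190 mm along x from the middle of the slide. In the fork head, the slot between the ears is 22 mm high, its cheeks 21.6 mm either side of the axis, flaring to 32 mm at the mouth. At its back a sprung shoe meets the eye 4 mm short of the axis, resists with 2.5 N/mm (14 N at its stop, 5.5 mm in; damped) and creeps a released eye out to about 3.5 mm short.
- eye (a point): Centre of the forming lever's round eye (40 mm across, 20 mm thick, 13 mm through hole), 40 mm above the bench. The lever, oiled steel, 0.3 to 0.5 kg, lies loose on the bed, its eye 80 to 90 mm out from the middle of the slide. x runs from eye to grip, z up. Bar 18 mm wide, top 42 mm above the bench; a forming roller (14 mm across, top 62 mm above the bench) stands on it 38 mm from the eye.
- lever_grip (a point): Centre of the lever's upright wooden grip at its outer end, 185 mm along the lever's x from the eye, 82 mm above the bench: a square post 20 x 20 mm, flats along the lever's x and y, 48 to 114 mm above the bench. Axes as the eye's.
- pin_grip (a point): Hinge pin, loose steel, 0.12 kg, standing upright in one of the three holes of the punch block, its collar resting on the block's top: this point is the centre of its round knob head (20 mm across, 32 mm high), axis z up. Below the knob are a collar 26 mm across and 4 mm thick, then a 12 mm oiled shank 50 mm long, whose last 12 mm taper to a 3 mm nose.
- pin_collar (a point): centre of the underside of the pin's collar, 20 mm below the knob's centre; 60 mm above the bench when the pin stands in the block and also when it is fully home in the bender
- pin_tip (a point): end of the pin's nose, 50 mm below the collar's underside
- block: fixed wooden punch block, 150 x 60 mm, 60 mm high, origin under its centre, x along its length; three upright 15 mm holes on its centre line at x -48, 0 and 48 mm hold the pin and two punches in any order
- punch_a: bystander: dapping punch in the block, a plain 12 mm rod with an 18 mm ball on top, 95 mm tall, no collar; origin at its foot
- punch_b: bystander: dapping punch in the block, a plain 12 mm rod with a 22 mm ball on top, 88 mm tall, no collar; origin at its foot
- mandrel: bystander: tapered steel ring mandrel 290 mm long, lying beyond the bender; origin at its thin end, 12 mm up
- hammer: bystander: chasing hammer, 240 mm long, lying on the bench; origin under its middle
- dap_cube: bystander: 50 mm steel dapping cube; origin under its centre
- bangle: bystander: brass bangle 68 mm across, 12 mm high, lying flat; origin under its centre
- ring_clamp: bystander: wooden ring clamp 107 mm long, 18 mm high, lying; origin under its middle
- jar: bystander: amber glass jar 56 mm across, 70 mm high, standing; origin under its centre
Mind the look-alikes: they are no part of the job. What is shaped like the part that bears pin_grip but pink or purple is not meant.

How it is judged:
By the outcome, as a careful person would: the job done as asked, in the order asked, and still so for the second after the job is handed in, with the robot touching nothing.
It also fails if it takes over 58 s, if anything falls off the work surface, if the arm or the gripper's body presses on something with over 40 N, if the wrist force passes 120 N, or if a joint passes its speed limit or range.

## Working session

There is one attempt and no reset: what is moved stays moved. The work goes in short steps, Python scripts to look and compute and a tool call to move; the robot and the scene stay as the last step left them, time stands still between calls to the robot, and variables do not carry over. Pictures are saved under pics/ and viewed, at most 10 in all, crops included, and the job is handed in when it is done.

Besides the shell and the picture viewer there is one more tool, called after "Call:" as name(argument=value, ...), one argument or row to a line, values as JSON. send_rows: Moves the arm, as the interface text tells. Its arguments: {"type":"object","properties":{"targets":{"type":"string"},"newtons":{"type":"number"}},"required":["targets"]}

```bash
ls; mkdir -p pics; python3 - <<'E'
from workcell import bot,camera,camera_model,ticket
import cv2,numpy as np
for n in("scene","side"):
    cv2.imwrite(f"pics/{n}0.png",cv2.resize(camera(n),(800,600),interpolation=cv2.INTER_CUBIC)); m=camera_model(n);print(n,np.round(m["K"],1).tolist(),np.round(m["pose"],3).tolist())
print(np.round(camera_model("wrist")["T_tool_cam"],3).tolist(),bot.hold_point_z,bot.get_obs())
E
```

```text
pics
scene [[469.7, 0.0, 259.1], [0.0, 469.7, 194.5], [0.0, 0.0, 1.0]] [[0.5, 0.558, -0.662, 1.416], [0.866, -0.338, 0.369, -0.475], [-0.018, -0.758, -0.652, 0.905], [0.0, 0.0, 0.0, 1.0]]
side [[366.0, 0.0, 259.5], [0.0, 366.0, 188.2], [0.0, 0.0, 1.0]] [[0.999, -0.032, 0.035, 0.564], [-0.046, -0.487, 0.872, -0.839], [-0.011, -0.873, -0.488, 0.542], [0.0, 0.0, 0.0, 1.0]]
[[-0.0, -0.956, -0.293, 0.075], [1.0, -0.0, -0.0, 0.001], [0.0, -0.293, 0.956, -0.143], [0.0, 0.0, 0.0, 1.0]] 0.0187 {'time': 0.1, 'q': array([6.45159929e-04, 5.00879291e+00, 1.00377239e+01, 9.50998490e+01,
       4.69752331e-04, 9.00005818e+01]), 'qd': array([-0.07940606, -0.04947386,  0.12024411,  0.02747831,  0.02339157,
       -0.06751005]), 'joint_efforts': array([ 5.47294949e-04, -5.21561801e+01,  4.65652657e+01,  1.59993977e-02,
       -1.19309320e-06, -5.24902489e-06]), 'ee_pos': array([5.49785417e-01, 8.52731107e-06, 2.30634493e-01]), 'tcp_rot': array([-1.79929082e+02, -4.69031857e-04,  9.00000628e+01]), 'wrist_force': array([-0.51435419,  1.04373002, -0.00726543]), 'torque': array([ 0.07415739, -0.02339405,  0.00105352]), 'grasp_force': 0.0, 'opening': 0.08553136210663027}
```

View pics/scene0.png

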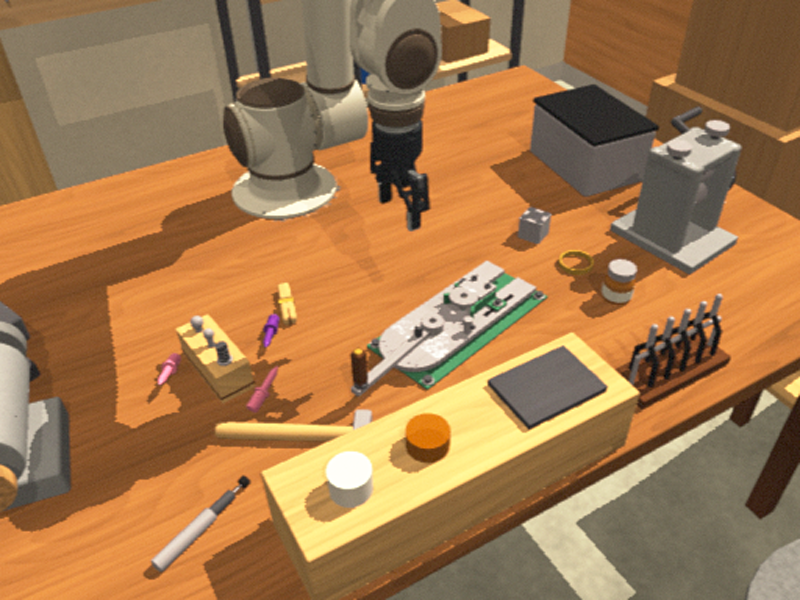

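View pics/side0.png

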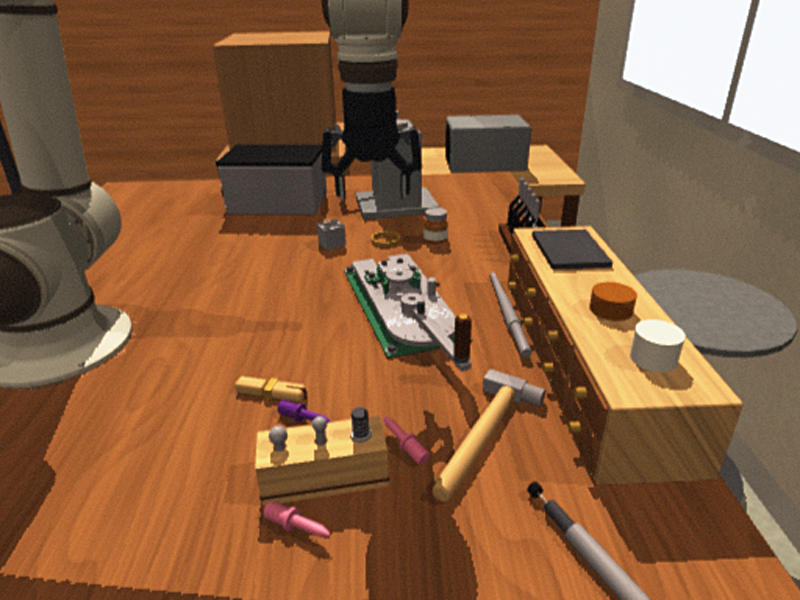

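Both views show the block (scene ~(215,352), side ~(320,455)), with two ball-topped punches and one dark cylindrical knob, the lever with its brown grip (scene (360,368), side (463,338)), and the eye (432,323)/(412,300). The pink and purple look-alikes lie on the bench. The pin candidate is the dark knob at scene (222,352) / side (360,424), because it's the only one standing in the block with a cylindrical knob and collar. I'll confirm it in an enlarged crop.

```bash
python3 - <<'E'
from workcell import camera
import cv2,numpy as np
a=camera("scene");b=camera("side")
r=lambda i,x,y,w,h:cv2.resize(i[y:y+h,x:x+w],(400,300),interpolation=cv2.INTER_CUBIC)
# scale: block crops 80x60 (x5), bender crops 133x100 (x3)
o=np.vstack([np.hstack([r(a,100,195,80,60),r(b,160,255,80,60)]),np.hstack([r(a,220,160,133,100),r(b,215,155,100,75)])])
cv2.imwrite("pics/crop.png",o)
E
```

```text
(no output)
```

View pics/crop.png

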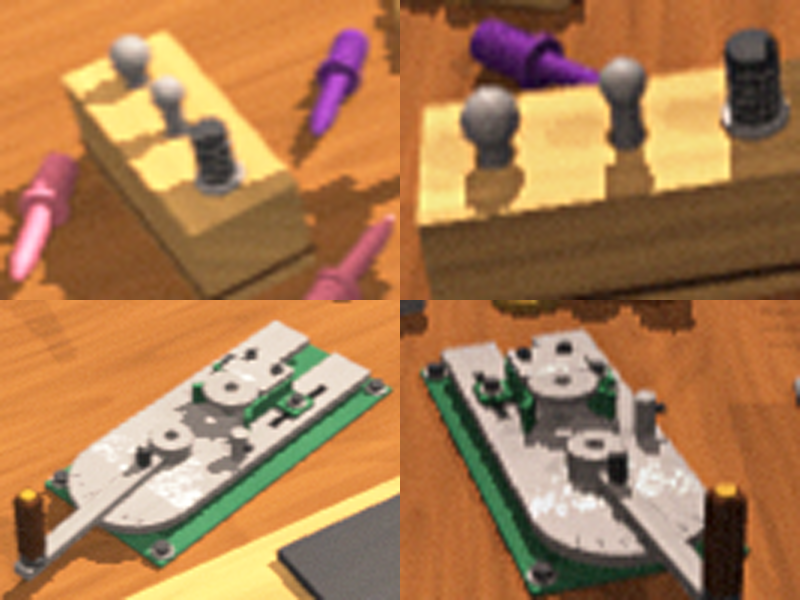

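```bash
cat >h.py <<'E'
from workcell import bot,camera,camera_model
import numpy as np,cv2
from scipy.spatial.transform import Rotation as R
def pose(n):
    m=camera_model(n)
    if n!="wrist": return m["K"],m["pose"]
    o=bot.get_obs();T=np.eye(4);T[:3,:3]=R.from_euler("xyz",o["tcp_rot"],degrees=True).as_matrix();T[:3,3]=o["ee_pos"]
    return m["K"],T@m["T_tool_cam"]
def ray(P,px):
    K,T=P;d=T[:3,:3]@np.linalg.inv(K)@[px[0],px[1],1];return T[:3,3],d
def atz(P,px,z):
    c,d=ray(P,px);return c+d*(z-c[2])/d[2]
def tri(ps):
    A=np.zeros((3,3));b=np.zeros(3)
    for P,px in ps:
        c,d=ray(P,px);d=d/np.linalg.norm(d);M=np.eye(3)-np.outer(d,d);A+=M;b+=M@c
    return np.linalg.solve(A,b)
def proj(P,X):
    K,T=P;x=K@(np.linalg.inv(T)@np.r_[X,1])[:3];return x[:2]/x[2]
E
python3 - <<'E'
from h import *
S,D=pose("scene"),pose("side")
for n,a,b,z in[("knob",(142.8,226),(231,271.5),.08),("ear",(297.1,188.9),(255.75,175),.06),("eye",(277.2,204.9),(263.75,190.75),.05),("griptop",(229.6,224.8),(296.75,202.75),.114),("ball1",(126,204.5),(178,278),.09),("ball2",(133.5,213.5),(204.5,270),.085)]:
    print(n,np.round([tri([(S,a),(D,b)]),atz(S,a,z),atz(D,b,z)],4).tolist())
for p in [(162,551),(60,478),(375,385)]: print(atz(S,(220+p[0]/3.008,160+(p[1]-300)/3),.012).round(4))
E
```

```text
knob [[0.5299, -0.3189, 0.0764], [0.5322, -0.3187, 0.08], [0.5309, -0.3245, 0.08]]
ear [[0.5916, 0.1068, 0.0576], [0.5924, 0.1063, 0.06], [0.5921, 0.0997, 0.06]]
eye [[0.6105, 0.0299, 0.0479], [0.6111, 0.0297, 0.05], [0.6108, 0.024, 0.05]]
griptop [[0.6747, -0.1448, 0.114], [0.673, -0.1436, 0.114], [0.6752, -0.1472, 0.114]]
ball1 [[0.4334, -0.3312, 0.0788], [0.4431, -0.3314, 0.09], [0.4385, -0.3469, 0.09]]
ball2 [[0.4829, -0.3251, 0.0866], [0.4811, -0.3248, 0.085], [0.4826, -0.3233, 0.085]]
[ 0.6989 -0.0344  0.012 ]
[ 0.5729 -0.0667  0.012 ]
[0.616  0.2603 0.012 ]
```

Crop: the knurled dark knob with a collar (scene px (143,226)) is the pin, and its neighbours are plain ball punches. In the lower half, the ear hole, eye and grip are all clear. The lever is yawed about -70°, the bender about -75°. I'm moving above the grip.

Call:
send_rows(
  targets="-50 43 0 -7 0;-100 86 0 -14 0;-145 125 0 -20 0;-145 125 0 -20 0;-145 125 0 -20 0;-145 125 0 -20 0",
  newtons=50,
)

```text
time: 0.95
ee_pos: [0.6745, -0.144, 0.2324]
tcp_rot: [179.9, 0.0, 110.0]
wrist_force: [-1.1, -0.1, 0.0]
opening: 0.0854
grasp_force: 0.0
```

```bash
python3 - <<'E'
from h import *
P=pose("wrist");i=camera("wrist");np.save("P1.npy",P[1]);print(P[0].tolist(),bot.get_obs()["ee_pos"],bot.get_obs()["tcp_rot"])
cv2.imwrite("pics/w1.png",cv2.resize(i,(800,600),interpolation=cv2.INTER_CUBIC))
for X in[(.675,-.1455,.114),(.6107,.028,.05),(.592,.104,.06)]:print(proj(P,X)*1.5625)
E
```

```text
[[300.28230198399825, 0.0, 257.53484114027685], [0.0, 300.28230198399825, 193.59220692770558], [0.0, 0.0, 1.0]] [ 0.67448814 -0.14390466  0.23274426] [1.79918793e+02 4.60914426e-02 1.10047108e+02]
[400.7874187 295.5082169]
[399.04096759 -32.70519992]
[ 414.65407931 -212.23743171]
```

View pics/w1.png

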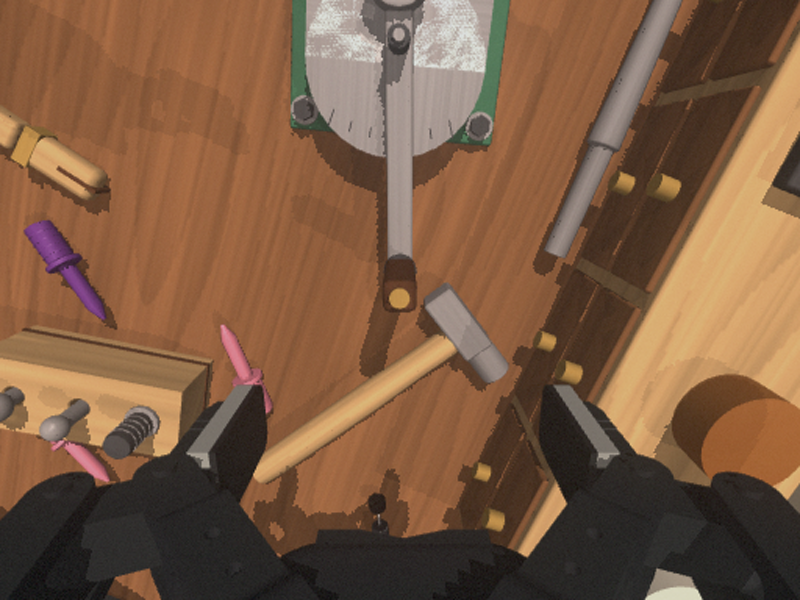

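The view shows the grip top at (399,298), within a couple of pixels of prediction. The lever runs straight up the image, and the bed is turned about 5° from it (bolts (305,110), (480,125)).

```bash
python3 - <<'E'
from h import *
P=(camera_model("wrist")["K"],np.load("P1.npy"))
g=atz(P,np.array((399.5,298))/1.5625,.114);r=atz(P,np.array((399.5,31))/1.5625,.062)
b1,b2=[atz(P,np.array(p)/1.5625,.012) for p in((304,108),(480,123))]
print(g,r,np.degrees(np.arctan2(*(g-r)[1::-1])),np.linalg.norm((g-r)[:2]),b1,b2,np.degrees(np.arctan2(*(b2-b1)[1::-1])),(b1+b2)/2)
# shift in tool frame, tool x at 110 deg, y at 20
o=bot.get_obs()["ee_pos"];d=(g-o)[:2];t=np.radians(110.05);print(d@[np.cos(t),np.sin(t)]*1e3,d@[np.sin(t),-np.cos(t)]*1e3)
E
```

```text
[ 0.67481148 -0.14717565  0.114     ] [ 0.62344531 -0.0061924   0.062     ] -69.98117221301911 0.15004918867789027 [ 0.5714805  -0.06523154  0.012     ] [ 0.69439215 -0.03119105  0.012     ] 15.480118008608136 [ 0.63293633 -0.0482113   0.012     ]
-3.1836052433434023 -0.8176747502294829
```

Call:
send_rows(
  targets="-2.5 -1 55 0 0;-2.5 -1 110 0 0;-2.5 -1 150 0 0;-2.5 -1 166 0 60;-2.5 -1 166 0 150;-2.5 -1 166 0 255;-2.5 -1 166 0 255;-2.5 -1 166 0 255;-2.5 -1 166 0 255;-2.5 -1 166 0 255;-2.5 -1 166 0 255;-2.5 -1 166 0 255",
  newtons=50,
)

```text
time: 2.5
ee_pos: [0.6759, -0.148, 0.0675]
tcp_rot: [179.8, 0.1, 110.0]
wrist_force: [-0.6, -1.0, 7.2]
opening: 0.0192
grasp_force: 50.2
```

Call:
send_rows(
  targets="0.1 -4 -0.3 1.2 255;0.3 -8 -0.5 2.5 255;0.5 -12 -0.5 3.8 255;0.7 -16 -0.5 5 255;0.7 -16 -0.5 5 255;0.7 -16 -0.5 5 255",
)

```text
time: 3.25
ee_pos: [0.6605, -0.1527, 0.0674]
tcp_rot: [179.8, 0.1, 105.0]
wrist_force: [2.4, -0.4, 6.8]
opening: 0.0195
grasp_force: 50.1
```

```bash
python3 - <<'E'
from h import *
P=pose("wrist");i=camera("wrist");np.save("P2.npy",P[1]);o=bot.get_obs();print(o["ee_pos"],o["tcp_rot"],o["wrist_force"],o["torque"])
a=camera("scene")[150:225,220:320];b=camera("side")[150:225,215:315]
r=lambda x:cv2.resize(x,(400,300),interpolation=cv2.INTER_CUBIC)
cv2.imwrite("pics/w2.png",np.vstack([np.hstack([r(a),r(b)]),np.hstack([r(i),r(i[:150,156:356])])]))
E
```

```text
[ 0.66047847 -0.15266881  0.0674042 ] [1.79846696e+02 5.53732405e-02 1.04964880e+02] [ 2.46611668 -0.18674668  6.53683597] [ 0.43027873 -0.34886045 -0.17205037]
```

View pics/w2.png

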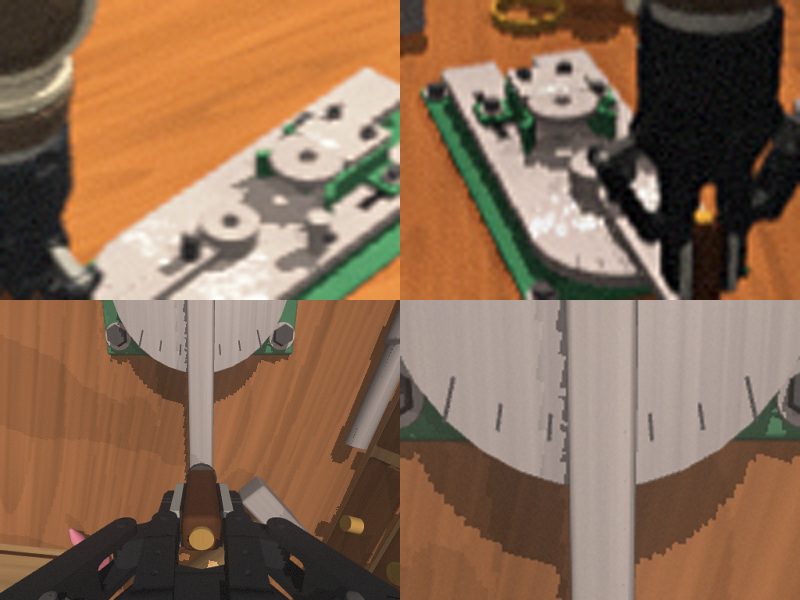

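Top left: the eye hole at (231,221) and ear hole at (309,156) are about 78 mm apart. In the wrist view the lever is centred and square to the bed (bolts at 118 and 283, bar at 201). Sliding in now.

Call:
send_rows(
  targets="3 0 0 0 255;8 0 0 0 255;14 0 0 0 255;20 0 0 0 255;26 0 0 0 255;32 0 0 0 255;38 0 0 0 255;44 0 0 0 255;49 0 0 0 255;53 0 0 0 255;55 0 0 0 255;55 0 0 0 255",
)

```text
time: 4.9
ee_pos: [0.6464, -0.1002, 0.0679]
tcp_rot: [179.8, 0.2, 105.0]
wrist_force: [0.3, -2.1, 9.5]
opening: 0.0194
grasp_force: 50.4
```

Call:
send_rows(
  targets="2 0 -0.3 0 255;4 0 -0.4 0 255;6 0 -0.5 0 255;8 0 -0.5 0 255;10 0 -0.5 0 255;12 0 -0.5 0 255;13 0 -0.5 0 255;14 0 -0.5 0 255;15 0 -0.5 0 255;15 0 -0.5 0 255",
)

```text
time: 6.15
ee_pos: [0.6423, -0.0858, 0.0679]
tcp_rot: [179.9, 0.1, 104.9]
wrist_force: [1.3, -2.4, 7.1]
opening: 0.0197
grasp_force: 50.1
```

Call:
send_rows(
  targets="0.5 0 0 0 255;1 0 0 0 255;1.5 0 0 0 255;2 0 0 0 255;2.5 0 0 0 255;3 0 0 0 255;3 0 0 0 255;3 0 0 0 255",
)

```text
time: 7.15
ee_pos: [0.6415, -0.083, 0.0679]
tcp_rot: [179.9, 0.1, 104.9]
wrist_force: [1.6, -3.7, 7.1]
opening: 0.0196
grasp_force: 50.2
```

Call:
send_rows(
  targets="0.5 0 0 0 255;1 0 0 0 255;1.5 0 0 0 255;1.5 0 0 0 255;1.5 0 0 0 255",
)

```text
time: 7.78
ee_pos: [0.6412, -0.0815, 0.0679]
tcp_rot: [179.9, 0.1, 104.9]
wrist_force: [1.6, -4.1, 8.0]
opening: 0.0195
grasp_force: 50.2
```

Call:
send_rows(
  targets="0.5 0 0 0 255;1 0 0 0 255;1.5 0 0 0 255;2 0 0 0 255;2 0 0 0 255;2 0 0 0 255",
)

```text
time: 8.52
ee_pos: [0.6407, -0.0796, 0.068]
tcp_rot: [179.9, 0.1, 104.9]
wrist_force: [0.3, -3.6, 7.0]
opening: 0.0191
grasp_force: 50.2
```

Call:
send_rows(
  targets="0.5 0 0 0 255;1 0 0 0 255;1.5 0 0 0 255;2 0 0 0 255;2 0 0 0 255;2 0 0 0 255",
)

```text
time: 9.28
ee_pos: [0.6403, -0.0783, 0.068]
tcp_rot: [179.9, 0.2, 104.9]
wrist_force: [1.8, -5.7, 6.0]
opening: 0.0193
grasp_force: 50.1
```

Call:
send_rows(
  targets="0.5 0 0 0 255;1 0 0 0 255;1 0 0 0 255;1 0 0 0 255;1 0 0 0 255",
)

```text
time: 9.9
ee_pos: [0.6401, -0.0777, 0.068]
tcp_rot: [179.9, 0.2, 104.9]
wrist_force: [2.6, -7.2, 5.8]
opening: 0.0194
grasp_force: 50.1
```

The shoe is felt: force is rising about 2.5 N/mm above the ~3.5 N sliding drag. Releasing, then one look at the fork from above.

Call:
send_rows(
  targets="0 0 0 0 150;0 0 0 0 60;0 0 0 0 0;0 0 0 0 0;0 0 0 0 0;0 0 -20 0 0;0 0 -60 0 0;0 0 -110 0 0;40 0 -150 0 0;80 0 -170 0 0;110 0 -180 0 0;110 0 -180 0 0;110 0 -180 0 0",
)

```text
time: 11.52
ee_pos: [0.6107, 0.0302, 0.2468]
tcp_rot: [180.0, 0.0, 105.0]
wrist_force: [0.5, 0.0, -0.3]
opening: 0.0856
grasp_force: 0.0
```

```bash
python3 - <<'E'
from h import *
P=pose("wrist");i=camera("wrist");np.save("P3.npy",P[1]);o=bot.get_obs();print(o["ee_pos"],o["tcp_rot"],o["wrist_force"])
p=proj(P,(.592,.104,.06));print(p);x,y=(p-[80,60]).astype(int);x=max(x,0);y=max(y,0);print(x,y)
cv2.imwrite("pics/w3.png",cv2.resize(i[y:y+120,x:x+160],(800,600),interpolation=cv2.INTER_CUBIC));cv2.imwrite("w3full.png",i)
E
```

```text
[0.61068288 0.02982964 0.24634393] [-1.79995752e+02  1.32607467e-02  1.04970427e+02] [-0.09508912 -0.47147807 -0.08043218]
[257.70910796  99.90727787]
177 39
```

View pics/w3.png

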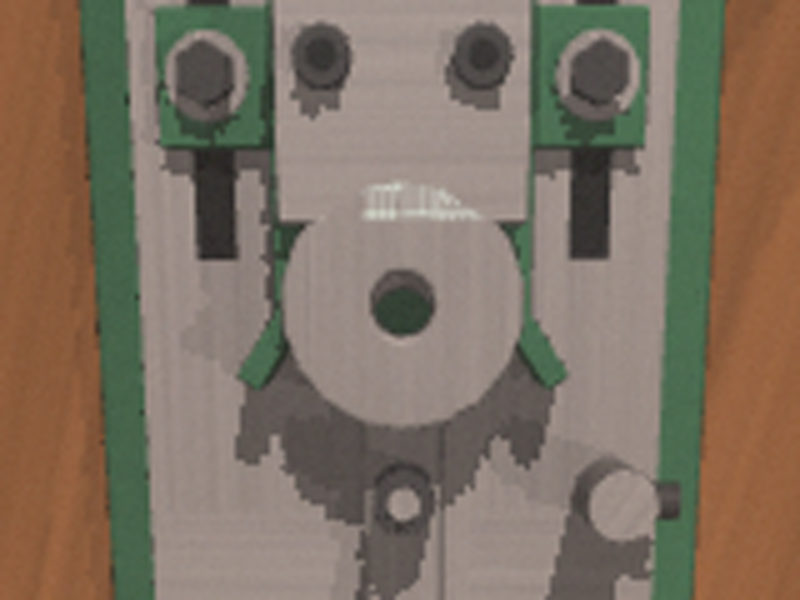

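Hole centre at crop (403,302), within 1 px of my prediction. The roller (404,503) is on the same centre line, so the lever is straight in the fork. Now over to the pin.

Call:
send_rows(
  targets="-30 -17 0 10 0;-68 -36 10 20 0;-104 -55 15 30 0;-140 -74 20 40 0;-176 -93 25 50 0;-212 -112 30 60 0;-248 -131 35 70 0;-284 -150 40 80 0;-318 -168 40 90 0;-318 -168 40 90 0;-318 -168 40 90 0;-318 -168 40 90 0",
)

```text
time: 13.08
ee_pos: [0.5307, -0.3195, 0.2063]
tcp_rot: [-180.0, 0.0, 15.1]
wrist_force: [0.4, 0.1, 0.1]
opening: 0.0854
grasp_force: 0.0
```

```bash
python3 - <<'E'
from h import *
P3=(camera_model("wrist")["K"],np.load("P3.npy"));c=lambda u,v:np.array([177+(u+.5)/5-.5,39+(v+.5)/5-.5])
e=atz(P3,c(403,302),.06);r=atz(P3,c(404,503),.062);print("ear",e,"roller",r,np.linalg.norm((e-r)[:2]))
P=pose("wrist");i=camera("wrist");np.save("P4.npy",P[1]);o=bot.get_obs();print(o["ee_pos"],o["tcp_rot"],o["q"])
print(proj(P,(.531,-.321,.096))*1.5625)
cv2.imwrite("pics/w4.png",cv2.resize(i,(800,600),interpolation=cv2.INTER_CUBIC))
E
```

```text
ear [0.59124888 0.10473929 0.06      ] roller [0.60219973 0.06466096 0.062     ] 0.041547485832643505
[ 0.5308375  -0.31940129  0.20637891] [-1.79996461e+02 -3.51644272e-03  1.50971315e+01] [-3.10373285e+01  1.43358915e+01  1.79421150e+01  9.36063380e+01
  4.98745214e-03  1.33865540e+02]
[404.74108883 298.96166262]
```

View pics/w4.png

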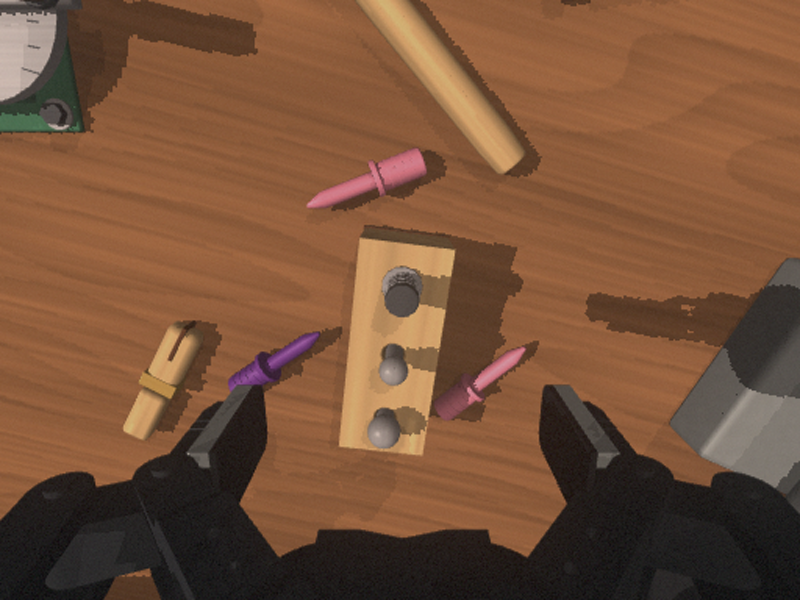

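The knob top is at (403,298), within 2 px of prediction. The fingers straddle the block's width, clear of the punches at (393,369) and (384,430). Grasping.

Call:
send_rows(
  targets="0.5 0.5 50 0 0;0.5 0.5 100 0 0;0.5 0.5 128 0 0;0.5 0.5 137.5 0 0;0.5 0.5 137.5 0 100;0.5 0.5 137.5 0 255;0.5 0.5 137.5 0 255;0.5 0.5 137.5 0 255;0.5 0.5 137.5 0 255;0.5 0.5 137.5 0 255;0.5 0.5 137.5 0 255",
  newtons=60,
)

```text
time: 14.5
ee_pos: [0.5316, -0.3205, 0.0699]
tcp_rot: [180.0, -0.1, 15.0]
wrist_force: [-1.3, 2.0, 6.0]
opening: 0.0182
grasp_force: 58.4
```

Call:
send_rows(
  targets="0 0 -15 0 255;0 0 -50 0 255;0 0 -92 0 255;8 -19 -100 -8 255;25 -59 -100 -17 255;43 -102 -100 -26 255;62 -146 -100 -36 255;81 -190 -100 -46 255;100 -235 -100 -56 255;119 -280 -100 -66 255;138 -325 -95 -76 255;155 -365 -85 -85 255;168 -395 -75 -90 255;168 -395 -70 -90 255;168 -395 -70 -90 255;168 -395 -70 -90 255",
)

```text
time: 16.5
ee_pos: [0.5914, 0.1036, 0.1395]
tcp_rot: [180.0, 0.0, 104.9]
wrist_force: [-0.1, -0.1, -1.4]
opening: 0.0182
grasp_force: 58.6
```

```bash
python3 - <<'E'
from h import *
P=pose("wrist");i=camera("wrist");a=camera("scene");b=camera("side");o=bot.get_obs();print(o["ee_pos"],o["tcp_rot"],o["wrist_force"],o["opening"])
t=o["ee_pos"];k=t+[0,0,.026];ax=t-[0,0,.060];print("wrist knobtop",proj(P,k),"ear",proj(P,(.5913,.1047,.06)))
S,D=pose("scene"),pose("side");print("tip",proj(S,ax),proj(D,ax),"ear",proj(S,(.5913,.1047,.06)),proj(D,(.5913,.1047,.06)))
s,d=[proj(p,(.5913,.1047,.08)).astype(int)-[40,30] for p in(S,D)];w=[156,90];print(s,d)
r=lambda x,q,f:cv2.resize(x[q[1]:q[1]+300//f,q[0]:q[0]+400//f],(400,300),interpolation=cv2.INTER_CUBIC)
cv2.imwrite("pics/w5.png",np.vstack([np.hstack([r(a,s,5),r(b,d,5)]),np.hstack([r(i,w,2),cv2.resize(i,(400,300))])]))
E
```

```text
[0.59146175 0.10378372 0.13937109] [1.79957221e+02 9.03041612e-03 1.04919379e+02] [-0.37511081  0.32506079 -1.70658298] 0.01814079611585271
wrist knobtop [255.8890009  275.52131702] ear [256.64447865 199.78467947]
tip [296.38696411 183.64324088] [255.37233255 168.3370824 ] ear [296.39232471 188.86642937] [255.41491363 174.21585968]
[256 153] [215 138]
```

View pics/w5.png

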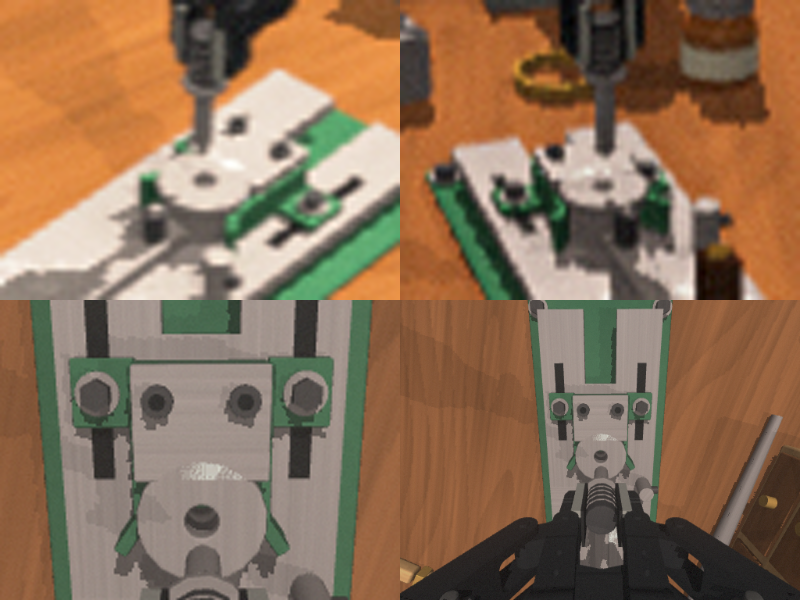

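The pin hangs upright, tip (203,148) straight above the ear hole (205,180) in the scene crop and (604,152) over (602,186) in the side crop. The wrist view puts the hole about 1.5 mm further along tool x. Correcting and lowering by feel.

Call:
send_rows(
  targets="1.5 0.2 8 0 255;1.5 0.2 16 0 255;1.5 0.2 20 0 255;1.5 0.2 21 0 255;1.5 0.2 22 0 255;1.5 0.2 23 0 255;1.5 0.2 24 0 255;1.5 0.2 25 0 255;1.5 0.2 26 0 255;1.5 0.2 26 0 255",
)

```text
time: 17.9
ee_pos: [0.591, 0.106, 0.1127]
tcp_rot: [-180.0, -0.0, 105.0]
wrist_force: [-0.8, 0.4, -1.7]
opening: 0.0179
grasp_force: 58.6
```

Call:
send_rows(
  targets="0 0 1 0 255;0 0 2 0 255;0 0 3 0 255;0 0 4 0 255;0 0 4 0 255;0 0 4 0 255",
)

```text
time: 18.65
ee_pos: [0.591, 0.1061, 0.1088]
tcp_rot: [-180.0, -0.0, 105.0]
wrist_force: [-0.1, -0.1, -1.2]
opening: 0.0182
grasp_force: 58.6
```

Call:
send_rows(
  targets="0 0 0.7 0 255;0 0 1.4 0 255;0 0 2.1 0 255;0 0 2.8 0 255;0 0 3.5 0 255;0 0 3.5 0 255;0 0 3.5 0 255",
)

```text
time: 19.52
ee_pos: [0.5909, 0.1061, 0.1051]
tcp_rot: [-180.0, -0.0, 105.0]
wrist_force: [-3.5, 1.3, -1.7]
opening: 0.0177
grasp_force: 58.6
```

Call:
send_rows(
  targets="0.2 -0.3 0 0 255;0.2 -0.4 0 0 255;0.2 -0.4 1 0 255;0.2 -0.4 2 0 255;0.2 -0.4 2 0 255;0.2 -0.4 2 0 255",
)

```text
time: 20.27
ee_pos: [0.5907, 0.1062, 0.1032]
tcp_rot: [180.0, 0.0, 105.0]
wrist_force: [-0.5, 1.4, -1.3]
opening: 0.0181
grasp_force: 58.6
```

Call:
send_rows(
  targets="0.1 0 0.7 0 255;0.2 0 1.4 0 255;0.2 0 2.1 0 255;0.2 0 2.8 0 255;0.2 0 3.5 0 255;0.2 0 3.5 0 255;0.2 0 3.5 0 255",
)

```text
time: 21.15
ee_pos: [0.5906, 0.1063, 0.0999]
tcp_rot: [180.0, 0.0, 105.0]
wrist_force: [-2.2, 0.5, 3.7]
opening: 0.0178
grasp_force: 59.1
```

Call:
send_rows(
  targets="0 -0.2 0.7 0 255;0 -0.2 1.4 0 255;0 -0.2 2.1 0 255;0 -0.2 2.8 0 255;0 -0.2 3.5 0 255;0 -0.2 3.5 0 255;0 -0.2 3.5 0 255",
)

```text
time: 22.02
ee_pos: [0.5904, 0.1063, 0.096]
tcp_rot: [-180.0, -0.0, 105.0]
wrist_force: [-1.9, 0.1, 0.2]
opening: 0.018
grasp_force: 59.0
```

Call:
send_rows(
  targets="0 -0.2 0.8 0 255;0 -0.2 1.6 0 255;0 -0.2 2.4 0 255;0 -0.2 3.2 0 255;0 -0.2 4 0 255;0 -0.2 4.8 0 255;0 -0.2 4.8 0 255;0 -0.2 4.8 0 255",
)

```text
time: 23.02
ee_pos: [0.5903, 0.1063, 0.0914]
tcp_rot: [180.0, -0.0, 105.0]
wrist_force: [-0.1, 0.7, 1.1]
opening: 0.0183
grasp_force: 58.9
```

Call:
send_rows(
  targets="0 0 0.8 0 255;0 0 1.6 0 255;0 0 2.4 0 255;0 0 3.2 0 255;0 0 4 0 255;0 0 4.8 0 255;0 0 5.6 0 255;0 0 6.4 0 255;0 0 6.4 0 255;0 0 6.4 0 255",
)

```text
time: 24.28
ee_pos: [0.5902, 0.1062, 0.0849]
tcp_rot: [-180.0, -0.0, 105.0]
wrist_force: [-0.1, 1.4, 1.2]
opening: 0.0183
grasp_force: 58.9
```

Call:
send_rows(
  targets="0 0 0.8 0 255;0 0 1.6 0 255;0 0 2.4 0 255;0 0 3.2 0 255;0 0 4 0 255;0 0 4.8 0 255;0 0 5.6 0 255;0 0 6.4 0 255;0 0 7.2 0 255;0 0 8 0 255;0 0 8 0 255;0 0 8 0 255",
)

```text
time: 25.78
ee_pos: [0.5902, 0.1062, 0.0769]
tcp_rot: [-180.0, 0.0, 105.0]
wrist_force: [-0.6, 1.1, 0.9]
opening: 0.0182
grasp_force: 58.9
```

Call:
send_rows(
  targets="0 0 0.8 0 255;0 0 1.6 0 255;0 0 2.4 0 255;0 0 3.2 0 255;0 0 4 0 255;0 0 4.8 0 255;0 0 5.6 0 255;0 0 6.2 0 255;0 0 6.2 0 255;0 0 6.2 0 255",
)

```text
time: 27.02
ee_pos: [0.5902, 0.1062, 0.0708]
tcp_rot: [-180.0, 0.0, 105.0]
wrist_force: [0.1, -0.6, 1.2]
opening: 0.018
grasp_force: 58.9
```

Call:
send_rows(
  targets="0 0 0.3 0 255;0 0 0.6 0 255;0 0 0.9 0 255;0 0 1.2 0 255;0 0 1.2 0 255;0 0 1.2 0 255",
)

```text
time: 27.78
ee_pos: [0.5902, 0.1062, 0.0699]
tcp_rot: [180.0, 0.0, 105.0]
wrist_force: [-0.3, -0.5, 4.1]
opening: 0.0182
grasp_force: 59.3
```

Call:
send_rows(
  targets="0 0 0.2 0 255;0 0 0.4 0 255;0 0 0.4 0 255;0 0 0.4 0 255",
)

```text
time: 28.28
ee_pos: [0.5902, 0.1062, 0.0699]
tcp_rot: [180.0, 0.0, 105.0]
wrist_force: [-2.2, -0.1, 8.4]
opening: 0.0182
grasp_force: 59.4
```

Collar seated: a hard stop at the same height as in the block, 8 N. Releasing and retreating.

Call:
send_rows(
  targets="0 0 0 0 120;0 0 0 0 80;0 0 0 0 80;0 0 0 0 80;0 0 -5 0 80;0 0 -15 0 80;0 0 -40 0 80;0 0 -80 0 60;0 0 -110 0 0;-40 0 -120 0 0;-70 0 -130 0 0;-70 0 -130 0 0;-70 0 -130 0 0",
)

```text
time: 29.9
ee_pos: [0.6082, 0.039, 0.1995]
tcp_rot: [180.0, -0.0, 105.0]
wrist_force: [0.9, -0.3, -0.3]
opening: 0.0854
grasp_force: 0.0
```

```bash
python3 - <<'E'
from h import *
i=camera("wrist");a=camera("scene");b=camera("side");print(bot.get_obs()["time"])
S,D=pose("scene"),pose("side");s,d=[proj(p,(.5913,.1047,.07)).astype(int)-[40,30] for p in(S,D)]
r=lambda x,q,f:cv2.resize(x[q[1]:q[1]+300//f,q[0]:q[0]+400//f],(400,300),interpolation=cv2.INTER_CUBIC)
cv2.imwrite("pics/w6.png",np.vstack([np.hstack([r(a,s,5),r(b,d,5)]),np.hstack([r(i,[156,0],2),cv2.resize(a,(400,300))])]))
E
```

```text
30.05
```

View pics/w6.png

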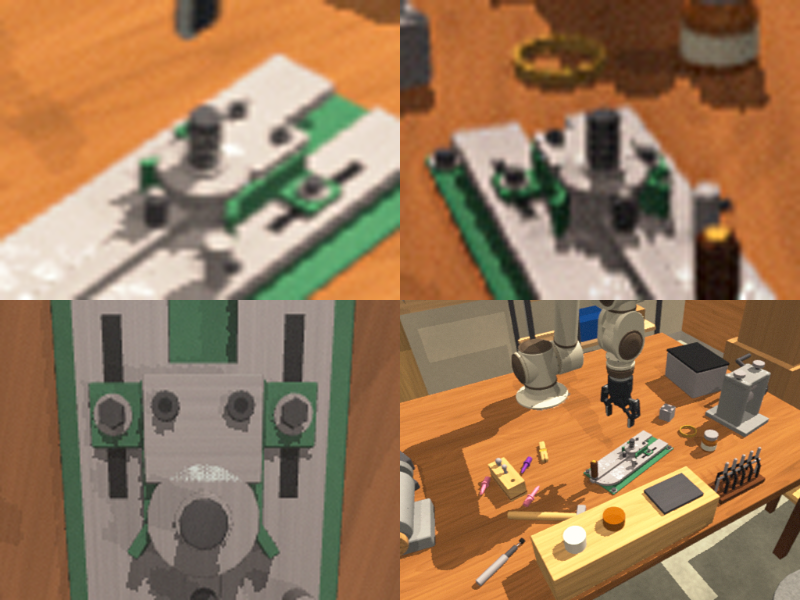

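The pin stands upright in the fork at scene crop (206,135), the collar appears down on the ear, and the bystanders haven't moved. To be sure the release didn't lift it, I'll close the fingers and touch the knob's top gently.

Call:
send_rows(
  targets="20 0 0 0 255;50 0 0 0 255;70 0 0 0 255;70 0 20 0 255;70 0 50 0 255;70 0 80 0 255;70 0 95 0 255;70 0 100 0 255;70 0 101 0 255;70 0 102 0 255;70 0 102.5 0 255;70 0 103 0 255;70 0 103.5 0 255;70 0 103.5 0 255",
)

```text
time: 31.8
ee_pos: [0.5903, 0.1062, 0.0961]
tcp_rot: [180.0, 0.0, 105.0]
wrist_force: [-0.9, -0.9, 1.9]
opening: -0.0002
grasp_force: 1.4
```

Call:
send_rows(
  targets="0 0 0.3 0 255;0 0 0.6 0 255;0 0 0.6 0 255",
)

```text
time: 32.17
ee_pos: [0.5904, 0.1062, 0.0961]
tcp_rot: [179.9, 0.0, 105.0]
wrist_force: [-2.6, 0.1, 6.8]
opening: -0.0002
grasp_force: 3.5
```

The knob top is at 96 mm and firm, which is the fully-home height. Retreating and handing in.

Call:
send_rows(
  targets="0 0 -5 0 255;0 0 -40 0 255;0 0 -90 0 255;0 0 -120 0 255;0 0 -120 0 255;0 0 -120 0 255",
)

```text
time: 32.92
ee_pos: [0.59, 0.1062, 0.2141]
tcp_rot: [-179.9, -0.0, 105.0]
wrist_force: [-0.1, 0.2, -0.3]
opening: 0.0005
grasp_force: 0.0
```

```bash
python3 -c "
from workcell import ticket
print(ticket.job_done())"
```

```text
the job is handed in; nothing more can be done
None
```

The lever's eye is in the fork against the sprung shoe, the hinge pin is home with its collar on the upper ear (no reading above about 10 N), nothing else on the bench looked moved, and I handed the job in at about 33 s.

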